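Hold a tube offcut square in the welding jig

TASK

Hold this tube offcut for tacking: pick up the rusty square tube from the bench and set it down flat on the plate of the squaring jig, its length along the long blue rail and a finger's breadth clear of both rails. Then slide it into the corner, so that its side lies flush on the long rail and its end on the short rail, and finish still holding it there, pressing it steadily on both rails at once (about 5 to 25 newtons on each, never ramming them). Leave the other things on the bench where they lie.

Things in the scene. Friction and masses are not known exactly. Their poses are not given: they have to be found in the camera images.
- tube: rusty square steel tube offcut, a closed solid box to the touch, 30 x 85 x 30 mm, 0.2 to 0.35 kg, loose on the bench. Origin at the centre of its underside; its y axis runs along the 85 mm length, z up.
- tube_center (a point): the middle of the tube, 15 mm above its underside; axes as the tube's.
- jig: squaring jig fixed to the bench: grey painted plate 150 (x) x 170 (y) x 10 mm with two low blue stop rails. Origin at the centre of the plate's underside, on the bench top; z up. It may be turned about the vertical.
- corner (a point): the point on the plate's top face (10 mm above the bench) where the lines of the two rails' inner faces meet, at (45, 50, 10) mm in the jig's frame; axes as the jig's. The free plate lies on its -x and -y side: seated, the tube's centre is at (-15, -42.5, 15) mm from here in these axes, its length along y. The rails stop 8 mm short of this point, which leaves a relief gap in the corner.
- long_rail: blue stop rail along the jig's y axis, 14 (x) x 110 (y) x 12 (z) mm, fixed on the plate; its -x face is the stop for the tube's side (stop face at corner x = 0, from corner y = -8 to -118 mm). Origin at the centre of its underside. The tube stands 18 mm higher than the rail, so fingers that stay more than 12 mm above the plate pass over it.
- short_rail: blue stop rail along the jig's x axis, 40 (x) x 14 (y) x 12 (z) mm, fixed on the plate; its -y face is the stop for the tube's end (stop face at corner y = 0, from corner x = -8 to -48 mm). Friction of the tube on the plate and on the long rail also resists sliding along y and can feel like this rail before the end has arrived. Origin at the centre of its underside.
- loose_bolt: loose rusty bolt at the front edge, about 20 x 54 x 18 mm; a bystander
- grease_tin: loose round yellow tin with grey lid, 70 mm across, 39 mm high; a bystander
- nut: loose rusty nut, about 30 x 34 x 16 mm; a bystander
- washer: loose flat brass-coloured ring, 58 mm across, 8 mm thick; a bystander
Things that resemble listed ones, but are neither listed nor needed, are in the scene too. What is shaped like the tube but black is not meant.

How it is judged:
On the way, in this order (a step that is already met when the one before it is completed fails the run):
1. the tube is lifted clear of the bench in the fingers (height (world z) of tube_center above 0.045 m and contact force between the fingers and tube above 1 N), for 0.1 s.
2. the tube is down flat on the jig's plate, along the long rail (within 10 degrees) and clear of both rails (more than 4 mm) (x of tube_center in the frame of corner between -0.09 and -0.019 m and y of tube_center in the frame of corner between -0.13 and -0.0465 m and z of tube_center in the frame of corner between 0.0125 and 0.0185 m and angle between the y axis of tube and the y axis of corner, either way round below 0.175 rad and contact force between tube and long_rail below 0.1 N and contact force between tube and short_rail below 0.1 N), for 0.1 s.
At the end, for the whole second after the job is handed in: The tube lies flat on the plate (within 2.5 mm), within 2.5 mm of the fully seated place along both rails and within 0.04 rad of parallel to the long rail, at rest; the fingers still hold or push it, and it presses on each rail with 2 to 40 N (x of tube_center in the frame of corner between -0.0175 and -0.0125 m and y of tube_center in the frame of corner between -0.045 and -0.04 m and z of tube_center in the frame of corner between 0.0125 and 0.0175 m and angle between the y axis of tube and the y axis of corner, either way round below 0.04 rad and contact force between tube and long_rail between 2 and 40 N and contact force between tube and short_rail between 2 and 40 N and contact force between the fingers and tube above 1 N and linear speed of tube below 0.01 m/s); the arm keeps its last pose, push and grip.
It fails at once if the tube is rammed against a rail with more than 80 N (contact force between tube and long_rail above 80 N or contact force between tube and short_rail above 80 N).
It fails at once if a bystander is moved by more than 20 mm (distance of any of loose_bolt, grease_tin, nut, washer from where it was at the start of the episode above 0.02 m).
It also fails if it takes over 64 s, if anything falls off the work surface, if the arm or the gripper's body presses on something with over 40 N, if the wrist force passes 120 N, or if a joint passes its speed limit or range.

ROBOT

A 6-joint arm with a two-finger parallel gripper is mounted at the origin on a cart in front of the work surface, level with it; the furniture and walls round the work are solid. World frame = base frame: x ahead of the robot, y to its left, z up, the work surface at z = 0. Lengths are in m, angles in rad, forces in N, time in s.
With the tool pointing down it reaches from about 0.35 to 0.85 m from the base axis. Payload 8.1 kg.
Tool frame: the origin (TCP) lies where the fingers leave the gripper's body, on its centre line; the fingertips stand 84 mm ahead of it and the grasp point (between the pads) lies 65 mm ahead of it; z points along the fingers, y is the line along which they close (so a half turn about z gives the same grasp; the last joint's range is limited). The gripper opens to 93 mm and grips with 3 to 60 N. Pads are 15 mm wide; open, the fingers measure 128 mm over their backs; the gripper's body (75 mm by 188 mm) begins 65 mm behind the grasp point.
Start: joints at [1.092, 0.13, 1.488, -0, 1.523, -0.085], TCP at [0.23, 0.554, 0.303] pointing down, gripper open.
Joint ranges: [-2.96, 2.96], [-0.89, 2.26], [0.02, 2.5], [-1.34, 4.48], [0, 2.73], [-2.66, 2.66]. Speed limits (rad/s): [2.39, 2.39, 2.79, 3.14, 3.14, 3.14].

INTERFACE

Orientations are given as a rotation vector (axis times angle).
In Python, from plant import robot gives the robot as it stands.
- The arm moves only by the shell command python3 -m jog 'ROWS' [FORCE]. ROWS is text: rows parted by semicolons, each of 5 numbers parted by spaces: the opening, from 0 (shut) to 1 (fully open), then the shift along the tool's x, y, z in m, then the turn about the tool's z in degrees. A call has 1 to 10 rows; each row shifts and turns the commanded pose from where the row before left it, along the tool's axes as they then stand; what a row does not reach is not made up. A row lasts 1/12 s, in which the tool goes at most 41.7 mm and 7.16 degrees, less where a joint would pass 70% of its speed; a pose out of reach is approached as far as the arm can. A call with a gripper value outside its range is refused whole. The fingers move at their own pace and stop on an object; FORCE is the grip in N (left out, the last holds). Time passes only in rows, so rows that do not move let the fingers close. It gives the time, the measured TCP pose, the force, the opening and the grip force at its end, in the units of the state.
- robot.read_state(): the state, without advancing time (a new reading comes with each control period).
- robot.read_camera(name): name is "side" or "top" or "wrist"; returns a dict with "color" (420x560x3 uint8, red, green, blue), "intrinsics" (3x3 intrinsics, pixels), "k1" (the pictures are not rectified: a ray, as slopes to the right and down, at radius r is drawn at 1 + k1 r^2 times it, then the intrinsics apply), "pose" (4x4, takes a point from camera to world coordinates); the wrist camera has in their place "tool_from_camera" (4x4, takes a point from camera to tool coordinates, whose origin is the TCP and whose axes are the flange's). Camera axes: x right, y down, z forward; pixel columns grow to the right and rows downward; lengths in m; the calibration is good to about 2 mm. A picture is of the moment at which its call begins: read the wrist's pose just before it. There is no depth.
- robot.close_job(): hands the job in; it is judged then, once.
The state is a dict: "t": time; "q": joint angles; "dq": joint speeds; "joint_torque": joint torques, N m; "tool_pos": TCP position; "orientation": TCP orientation; "force": force on the tool from outside, world axes, zero at the start; "wrist_torque": the same for the moment, N m; "opening": finger opening in m; "gripper_force": force on a finger pad.
Only numpy, scipy, OpenCV 4.12 (cv2) and the standard library are available. Lean on these libraries where they do the work, as an engineer would, in place of code of your own. Each camera call takes 0.05 s, during which the arm holds its last target. There are 200 camera calls.

## Working session

There is one attempt and no reset: what is moved stays moved. The work goes in short steps, Python scripts to look and compute and a shell command to move; the robot and the scene stay as the last step left them, time stands still between calls to the robot, and variables do not carry over. Pictures are saved under pics/ and viewed, at most 10 in all, crops included, and the job is handed in when it is done.

```bash
ls; mkdir -p pics; python3 - <<'E'
from plant import robot
import cv2,json,numpy as np
s=robot.read_state();print({k:np.round(v,3).tolist() for k,v in s.items()})
for n in("top","side"):
    c=robot.read_camera(n);cv2.imwrite(f"pics/{n}0.png",c["color"][:,:,::-1])
    np.savez(f"{n}.npz",**c);print(n,c["intrinsics"].tolist(),c["k1"],np.round(c["pose"],4).tolist())
E
```

```text
pics
{'t': 0.0, 'q': [1.092, 0.131, 1.489, -0.0, 1.523, -0.085], 'dq': [0.0, 0.001, -0.001, 0.001, -0.001, -0.001], 'joint_torque': [0.0, -55.983, -49.175, 0.077, 0.035, -0.0], 'tool_pos': [0.23, 0.554, 0.302], 'orientation': [-0.614, -3.08, 0.003], 'force': [-0.313, -0.879, 0.26], 'wrist_torque': [-0.012, -0.015, 0.008], 'gripper_force': 0.0, 'opening': 0.093}
top [[516.0375339067391, 0.0, 276.08505458588724], [0.0, 516.0375339067391, 214.83824185350275], [0.0, 0.0, 1.0]] 0.04099139446255518 [[-0.0036, -0.9991, 0.0432, 0.5002], [-1.0, 0.0036, -0.0011, -0.1319], [0.001, -0.0432, -0.9991, 1.1286], [0.0, 0.0, 0.0, 1.0]]
side [[386.1940092479092, 0.0, 280.5441513662184], [0.0, 386.1940092479092, 212.83624433597987], [0.0, 0.0, 1.0]] -0.07547620960917478 [[-0.9081, -0.2813, 0.3101, 0.2854], [-0.4186, 0.6229, -0.6609, 0.493], [-0.0072, -0.73, -0.6834, 0.692], [0.0, 0.0, 0.0, 1.0]]
```

View pics/top0.png

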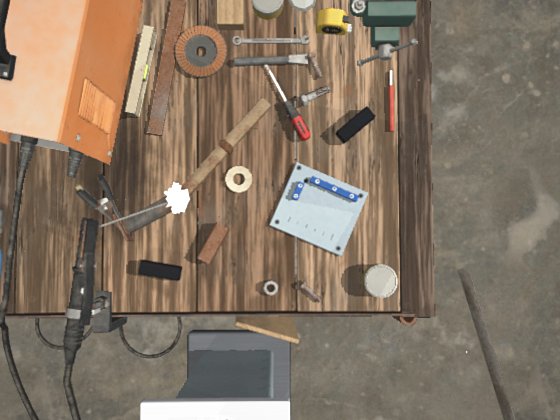

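View pics/side0.png

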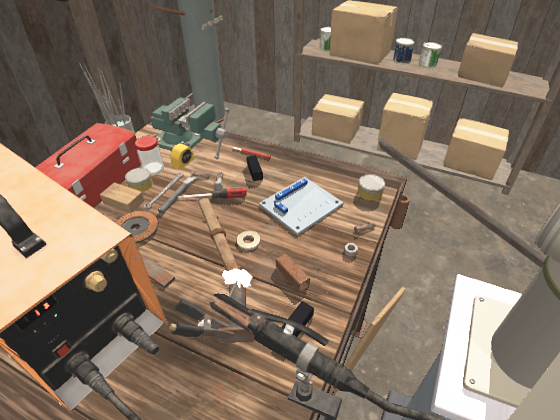

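The tube candidates in the top picture are the rusty block at (213,243), the black bars at (160,270) and (356,124), and the flat rusty bar at (165,65). The rusty block fits because it has the right colour and roughly 30x85 proportions. I'll confirm it in one enlarged crop that also shows the jig.

```bash
python3 - <<'E'
import cv2
a=cv2.imread("pics/top0.png")[155:285,190:380]
cv2.imwrite("pics/crop1.png",cv2.resize(a,None,fx=4,fy=4,interpolation=cv2.INTER_CUBIC))
E
```

```text
(no output)
```

View pics/crop1.png

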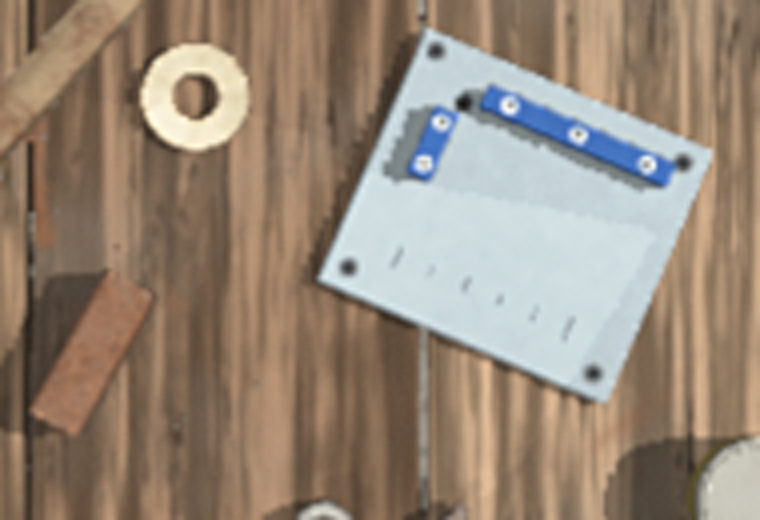

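The crop confirms the rusty block is the tube. Its top face corners are near (108,270), (152,293), (72,436) and (30,413) in the crop. The jig plate corners are at (425,28), (712,150), (607,403) and (318,282), with the short rail on the left, so jig +y points left and +x up.

```bash
cat > h.py <<'E'
import numpy as np, cv2
from scipy.spatial.transform import Rotation as R
from scipy.optimize import least_squares
def ray(uv,c,T):
    K=c["intrinsics"]; d=(np.asarray(uv,float)-[K[0,2],K[1,2]])/K[0,0]
    s=d.copy()
    for _ in range(20): s=d/(1+float(c["k1"])*(s**2).sum(-1,keepdims=True))
    return np.c_[s,np.ones(len(s))]@T[:3,:3].T, T[:3,3]
def w(uv,z,c,T):
    r,o=ray(np.atleast_2d(uv),c,T); z=np.broadcast_to(z,len(r))
    return o+r*((z-o[2])/r[:,2])[:,None]
def fit(P,W):  # 2D rigid: W=R P+t
    f=lambda p:(np.c_[np.cos(p[2])*P[:,0]-np.sin(p[2])*P[:,1],np.sin(p[2])*P[:,0]+np.cos(p[2])*P[:,1]]+p[:2]-W[:,:2]).ravel()
    best=min((least_squares(f,[*W[:,:2].mean(0),a]) for a in (0,2,-2)),key=lambda r:r.cost)
    return best.x,best.fun.reshape(-1,2)
def toolT(s):
    T=np.eye(4);T[:3,:3]=R.from_rotvec(s["orientation"]).as_matrix();T[:3,3]=s["tool_pos"];return T
E
python3 - <<'E'
from h import *
c=np.load("top.npz");T=c["pose"]
full=lambda a:np.array([190,155])+(np.array(a)+.5)/4-.5
J=np.array([[75,85],[75,-85],[-75,-85],[-75,85],[59,42],[45,42],[59,-68],[45,-68],[37,64],[37,50],[-3,50],[-3,64]])/1e3
u=[(425,28),(712,150),(607,403),(318,282),(493,86),(482,108),(675,165),(667,186),(435,106),(457,115),(431,181),(409,172)]
W=w(full(u),[.01]*4+[.022]*8,c,T)
p,r=fit(J,W);print("jig",p,"deg",np.degrees(p[2]));print(np.round(r*1e3,1).tolist())
cs,sn=np.cos(p[2]),np.sin(p[2]);Rm=np.array([[cs,-sn],[sn,cs]])
print("corner",p[:2]+Rm@[.045,.05],"place",p[:2]+Rm@[.045-.027,.05-.0545])
W=w(full([(108,270),(152,293),(72,436),(30,413)]),.03,c,T)
print("tube",np.round(W,4).tolist(),W.mean(0))
p,r=fit(np.array([[-15,42.5],[15,42.5],[15,-42.5],[-15,-42.5]])/1e3*[1,1],W);print(p,np.degrees(p[2]),np.round(r*1e3,1).tolist())
from plant import robot
s=robot.read_state();print(np.round(toolT(s),3))
E
```

```text
jig [ 0.56189291 -0.22570528 -0.40715618] deg -23.32833065658055
[[-0.1, -0.7], [-0.2, -1.4], [-1.1, -0.2], [0.3, 0.0], [1.5, 2.1], [0.5, 1.7], [0.9, -1.5], [-0.7, -0.4], [0.6, -0.2], [0.0, -1.3], [-1.2, 0.4], [-0.5, 1.4]]
corner [ 0.62301417 -0.19761273] place [ 0.57663942 -0.2369654 ]
tube [[0.5327, -0.0065, 0.03], [0.5204, -0.0299, 0.03], [0.4448, 0.0124, 0.03], [0.457, 0.0346, 0.03]] [0.48871297 0.00265204 0.03      ]
[4.88712974e-01 2.65204365e-03 4.20932950e+00] 241.17681470899223 [[0.5, 1.8], [-1.7, -1.1], [-0.5, -2.4], [1.7, 1.6]]
[[-0.923  0.384 -0.001  0.23 ]
 [ 0.384  0.923 -0.001  0.554]
 [ 0.    -0.002 -1.     0.302]
 [ 0.     0.     0.     1.   ]]
```

```bash
python3 -m jog '1 -.03 -.027 0 0;1 -.03 -.027 0 0;1 -.03 -.027 0 0;1 -.03 -.027 0 0;1 -.03 -.027 0 0;1 -.03 -.027 0 0;1 -.03 -.027 0 0;1 -.03 -.027 0 0;1 -.03 -.027 0 0;1 -.03 -.027 0 0'; python3 -m jog '1 -.03 -.027 0 0;1 -.03 -.027 0 0;1 -.03 -.027 0 0;1 -.03 -.027 0 0;1 -.03 -.027 0 0;1 0 0 .03 6.2;1 0 0 .03 0;1 0 0 0 0;1 0 0 0 0'
cat > look.py <<'E'
import sys; from h import *
from plant import robot
s=robot.read_state();c=robot.read_camera("wrist");T=toolT(s)@c["tool_from_camera"]
np.savez(sys.argv[1]+".npz",T=T,**c);cv2.imwrite(f"pics/{sys.argv[1]}.png",c["color"][:,:,::-1])
print(np.round(s["tool_pos"],4),np.round(toolT(s)[:3,:3],3).tolist(),s["t"],np.round(s["q"],3))
E
python3 look.py w1
```

```text
t: 0.93
tool_pos: [0.4038, 0.1878, 0.3025]
orientation: [-0.614, -3.081, 0.0]
force: [1.5, 0.2, 1.1]
opening: 0.0931
gripper_force: 0.0
t: 1.68
tool_pos: [0.4889, 0.0075, 0.241]
orientation: [-0.778, -3.038, 0.001]
force: [0.6, -0.0, 1.1]
opening: 0.0927
gripper_force: 0.0
[0.4889 0.0075 0.241 ] [[-0.877, 0.481, -0.005], [0.481, 0.877, 0.001], [0.005, -0.002, -1.0]] 1.6833 [-0.09  -0.132  1.864  0.     1.415 -1.159]
```

View pics/w1.png

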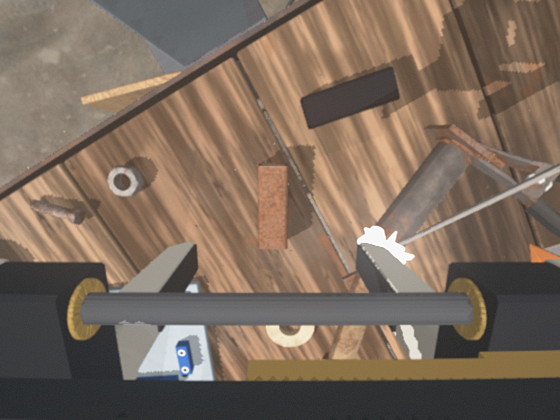

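Wrist picture: the tube is upright at columns 258–287, rows 165–248, with a black decoy at (350,97). I'll work out the offset.

```bash
python3 - <<'E'
from h import *
c=np.load("w1.npz");T=c["T"];print(np.round(T,3).tolist())
W=w([(260,165),(287,165),(287,248),(258,248)],.03,c,T);print(np.round(W,4).tolist())
im=c["color"][150:265,240:310].astype(int);
hsv=cv2.cvtColor(im.astype(np.uint8),cv2.COLOR_RGB2HSV)
print(hsv[60,::3].tolist())
cv2.imwrite("pics/crop2.png",cv2.resize(c["color"][150:265,230:320,::-1],None,fx=5,fy=5,interpolation=cv2.INTER_CUBIC))
p,r=fit(np.array([[-15,42.5],[15,42.5],[15,-42.5],[-15,-42.5]])/1e3*[-1,1],W);print(p,np.degrees(p[2]),np.round(r*1e3,1).tolist())
E
```

```text
[[0.481, 0.85, 0.216, 0.429], [0.877, -0.466, -0.122, 0.041], [-0.003, 0.248, -0.969, 0.323], [0.0, 0.0, 0.0, 1.0]]
[[0.4453, 0.0133, 0.03], [0.4577, 0.0359, 0.03], [0.5318, -0.004, 0.03], [0.5176, -0.03, 0.03]]
[[13, 91, 169], [12, 95, 193], [14, 96, 162], [13, 95, 147], [13, 91, 145], [13, 91, 137], [11, 106, 151], [11, 121, 188], [11, 117, 186], [11, 119, 178], [11, 119, 186], [11, 114, 190], [11, 116, 176], [12, 112, 169], [11, 114, 184], [12, 105, 158], [11, 102, 112], [13, 87, 109], [13, 79, 106], [13, 79, 110], [14, 77, 103], [14, 78, 108], [12, 70, 102], [13, 69, 103]]
[0.48809108 0.00377329 1.05217718] 60.28531180109914 [[13.3, 24.6], [-13.9, -24.1], [-14.3, -26.3], [14.8, 25.8]]
```

View pics/crop2.png

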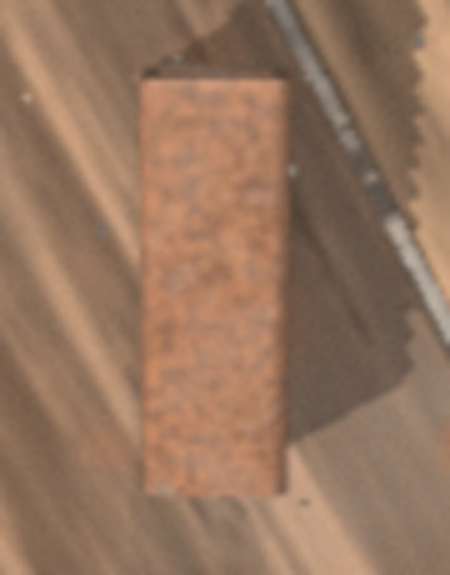

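The tube is aligned with the tool. I'll correct by about 4 mm and descend.

```bash
python3 -m jog '1 -.001 -.004 .03 0;1 0 0 .035 0;1 0 0 .035 0;1 0 0 0 0;1 0 0 0 0'; python3 -c "
from plant import robot;s=robot.read_state();print(s['tool_pos'],s['q'])"
```

```text
t: 2.15
tool_pos: [0.4889, 0.004, 0.1433]
orientation: [-0.778, -3.042, 0.0]
force: [-0.8, 0.5, -0.0]
opening: 0.093
gripper_force: 0.0
[0.48890654 0.00401818 0.14327112] [-9.66916499e-02 -2.84437985e-02  1.95485863e+00 -3.76206152e-06
  1.21720634e+00 -1.16691363e+00]
```

```bash
python3 -m jog '1 0 0 .022 0;1 0 0 .022 0;1 0 0 0 0;.1 0 0 0 0;.1 0 0 0 0;.1 0 0 0 0;.1 0 0 0 0;.1 0 0 0 0;.1 0 0 0 0;.1 0 0 0 0' 50;  python3 -m jog '.1 0 0 0 0;.1 0 0 0 0;.1 0 0 0 0;.1 0 0 0 0'
```

```text
t: 2.98
tool_pos: [0.4894, 0.0034, 0.099]
orientation: [0.78, 3.043, 0.0]
force: [-0.1, -0.2, -0.6]
opening: 0.0509
gripper_force: 0.0
t: 3.32
tool_pos: [0.4892, 0.0034, 0.0986]
orientation: [-0.78, -3.043, 0.0]
force: [0.7, -0.8, 0.8]
opening: 0.0294
gripper_force: 50.0
```

```bash
python3 -m jog '.1 0 0 -.015 0;.1 0 0 -.03 0;.1 0 0 -.035 0;.1 -.0275 -.024 0 0;.1 -.0275 -.024 0 0;.1 -.0275 -.024 0 0;.1 -.0275 -.024 0 0;.1 -.0275 -.024 0 0;.1 -.0275 -.024 0 0;.1 -.0275 -.024 0 0';python3 -m jog '.1 0 0 0 7.05;.1 0 0 0 7.05;.1 0 0 0 7.05;.1 0 0 0 7.05;.1 0 0 0 7.05;.1 0 0 0 7.05;.1 0 0 0 7.05;.1 0 0 0 7.05;.1 0 0 0 7.05;.1 0 0 0 7.05';python3 -m jog '.1 0 0 0 7.05;.1 0 0 0 7.05;.1 0 0 0 0;.1 0 0 0 0'
python3 look.py w2
```

```text
t: 4.15
tool_pos: [0.5771, -0.2381, 0.1779]
orientation: [-0.78, -3.042, -0.001]
force: [1.3, 0.3, -1.9]
opening: 0.0294
gripper_force: 50.0
t: 4.98
tool_pos: [0.5768, -0.2362, 0.1778]
orientation: [-2.399, -2.027, 0.001]
force: [0.3, 0.0, -2.5]
opening: 0.0298
gripper_force: 50.0
t: 5.32
tool_pos: [0.5769, -0.2363, 0.178]
orientation: [-2.621, -1.73, 0.001]
force: [0.1, -0.0, -3.2]
opening: 0.0296
gripper_force: 50.0
[ 0.5769 -0.2363  0.178 ] [[0.393, 0.92, -0.001], [0.92, -0.393, 0.001], [0.0, -0.001, -1.0]] 5.3167 [-0.471  0.281  1.548  0.     1.313 -0.067]
```

View pics/w2.png

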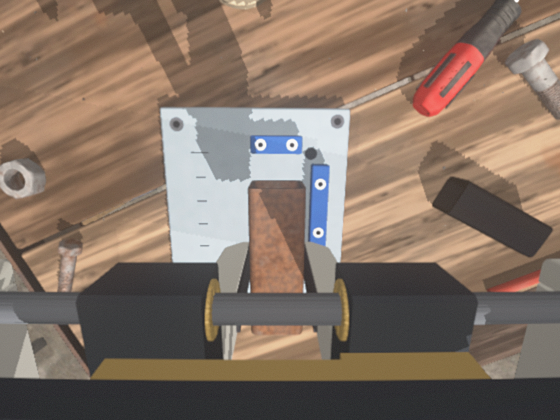

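Wrist picture: the tube is held, with its front end top corners at (250,183) and (303,183). The short rail spans (251–302, 137–153), the long rail's inner top edge runs from (312,165), and the plate corners are at (162,108) and (350,107). I'll refine the jig pose from these.

```bash
python3 - <<'E'
from h import *
c=np.load("w2.npz");T=c["T"]
J=np.array([[-75,85],[75,85],[-3,64],[37,64],[37,50],[-3,50],[45,42],[59,42]])/1e3
u=[(162,108),(350,107),(251,137),(302,137),(302,153),(251,153),(312,165),(328,165)]
W=w(u,[.01]*2+[.022]*6,c,T);p,r=fit(J,W);print("jig",p,np.degrees(p[2]),np.round(r*1e3,1).tolist())
cs,sn=np.cos(p[2]),np.sin(p[2]);Rm=np.array([[cs,-sn],[sn,cs]]);co=p[:2]+Rm@[.045,.05];print("corner",co)
tcp=np.array([.5769,-.2363]);print("tcp in corner",Rm.T@(tcp-co), "with top-cam:",)
E_=w([(250,183),(303,183)],.1094,c,T);print("end",E_,[Rm.T@(e[:2]-co) for e in E_])
d=E_[1]-E_[0];print("tube x dir deg",np.degrees(np.arctan2(d[1],d[0])))
a=-.40716;R2=np.array([[np.cos(a),-np.sin(a)],[np.sin(a),np.cos(a)]]);print(R2.T@(tcp-[.62301,-.19761]))
E
```

```text
jig [ 0.56277165 -0.22546663 -0.40827495] -23.392431685607637 [[-2.2, 1.4], [0.4, -1.0], [-0.2, 1.4], [0.9, 0.7], [-0.1, -1.1], [-0.9, -0.6], [0.3, -0.1], [1.8, -0.7]]
corner [ 0.6239243  -0.19744247]
tcp in corner [-0.02773176 -0.05433362] with top-cam:
end [[ 0.58312662 -0.18880131  0.1094    ]
 [ 0.60732572 -0.19914958  0.1094    ]] [array([-0.04087517, -0.00826685]), array([-0.01455653, -0.00815688])]
tube x dir deg -23.15303329624681
[-0.02701911 -0.05378676]
```

```bash
python3 -m jog '.1 -.004 0 .02 0;.1 0 0 .025 0;.1 0 0 .015 0;.1 0 0 .005 0;.1 0 0 0 0;.1 0 0 .002 0;.1 0 0 0 0'; python3 -m jog '.1 0 0 .001 0;.1 0 0 0 0'; python3 -m jog '.1 0 0 .001 0;.1 0 0 0 0'
```

```text
t: 5.95
tool_pos: [0.5764, -0.2405, 0.113]
orientation: [2.623, 1.726, 0.002]
force: [-0.2, 0.3, -2.5]
opening: 0.0296
gripper_force: 50.0
t: 6.12
tool_pos: [0.5763, -0.2404, 0.1119]
orientation: [2.623, 1.725, 0.001]
force: [0.1, -0.5, -3.0]
opening: 0.0294
gripper_force: 50.0
t: 6.28
tool_pos: [0.5758, -0.2402, 0.1101]
orientation: [2.625, 1.726, 0.001]
force: [0.2, 0.7, -2.7]
opening: 0.0294
gripper_force: 50.0
```

```bash
for i in 1 2 3; do :; done; python3 -m jog '.1 0 0 .0005 0;.1 0 0 0 0;.1 0 0 0 0'; python3 -m jog '.1 0 0 .0005 0;.1 0 0 0 0;.1 0 0 0 0';  python3 -m jog '.1 0 0 .0005 0;.1 0 0 0 0;.1 0 0 0 0'
```

```text
t: 6.53
tool_pos: [0.5756, -0.2401, 0.1092]
orientation: [-2.625, -1.726, 0.0]
force: [-0.2, 0.3, -2.1]
opening: 0.0294
gripper_force: 50.0
t: 6.78
tool_pos: [0.5756, -0.2401, 0.1087]
orientation: [2.625, 1.726, -0.0]
force: [-0.3, -0.2, -2.5]
opening: 0.0297
gripper_force: 50.0
t: 7.03
tool_pos: [0.5757, -0.2401, 0.1087]
orientation: [2.625, 1.726, -0.0]
force: [-3.3, 1.6, 3.6]
opening: 0.0295
gripper_force: 50.0
```

The tube is down on the plate, clear of both rails. Next I slide along tool x (jig +y) towards the short rail.

```bash
cat > f.py <<'E'
from h import *; from plant import robot
s=robot.read_state();a=-.408;Rm=np.array([[np.cos(a),-np.sin(a)],[np.sin(a),np.cos(a)]])
print("F jig",np.round(Rm.T@s["force"][:2],1),"Fz",round(float(s["force"][2]),1),"tcp corner mm",np.round(1e3*Rm.T@(np.array(s["tool_pos"][:2])-[.6239,-.1974]),2),"z",round(float(s["tool_pos"][2]),4),"Mz",round(float(s["wrist_torque"][2]),2),"yaw",round(float(np.degrees(np.arctan2(*toolT(s)[[1,0],1]))),2),"t",round(s["t"],2))
E
python3 -m jog '.1 0 0 -.0003 0;.1 0 0 0 0;.1 0 0 0 0' 60 >/dev/null; python3 f.py;  python3 -m jog '.1 .002 0 0 0;.1 .003 0 0 0;.1 .002 0 0 0;.1 0 0 0 0;.1 0 0 0 0' >/dev/null; python3 f.py
```

```text
F jig [-1.9  0.2] Fz 3.1 tcp corner mm [-27.31 -58.39] z 0.1087 Mz -0.09 yaw -23.36 t 7.28
F jig [1.9 0. ] Fz 0.4 tcp corner mm [-27.01 -50.97] z 0.1087 Mz -0.03 yaw -23.34 t 7.7
```

```bash
python3 -m jog '.1 .001 0 0 0;.1 .001 0 0 0;.1 0 0 0 0;.1 0 0 0 0' >/dev/null; python3 f.py;  python3 -m jog '.1 .001 0 0 0;.1 0 0 0 0;.1 0 0 0 0' >/dev/null; python3 f.py; python3 -m jog '.1 .0007 0 0 0;.1 0 0 0 0;.1 0 0 0 0' >/dev/null; python3 f.py
```

```text
F jig [ 0.4 -2. ] Fz 2.0 tcp corner mm [-27.23 -49.4 ] z 0.1087 Mz -0.01 yaw -23.36 t 8.03
F jig [ 0.3 -2.4] Fz 2.9 tcp corner mm [-27.28 -48.48] z 0.1087 Mz -0.0 yaw -23.37 t 8.28
F jig [-0.1 -3. ] Fz 3.3 tcp corner mm [-27.29 -47.76] z 0.1087 Mz 0.03 yaw -23.36 t 8.53
```

```bash
python3 -m jog '.1 .0006 0 0 0;.1 0 0 0 0;.1 0 0 0 0' >/dev/null; python3 f.py; python3 -m jog '.1 .0006 0 0 0;.1 0 0 0 0;.1 0 0 0 0' >/dev/null; python3 f.py; python3 -m jog '.1 .0005 0 0 0;.1 0 0 0 0;.1 0 0 0 0' >/dev/null; python3 f.py
```

```text
F jig [-0.2 -3. ] Fz 4.1 tcp corner mm [-27.26 -47.14] z 0.1087 Mz 0.02 yaw -23.36 t 8.78
F jig [ 0.4 -4.5] Fz 4.8 tcp corner mm [-27.26 -46.49] z 0.1087 Mz 0.02 yaw -23.36 t 9.03
F jig [ 0.2 -4.3] Fz 5.0 tcp corner mm [-27.23 -46.  ] z 0.1087 Mz 0.03 yaw -23.36 t 9.28
```

```bash
python3 -m jog '.1 .0005 0 0 0;.1 0 0 0 0;.1 0 0 0 0' >/dev/null; python3 f.py; python3 -m jog '.1 .0005 0 0 0;.1 0 0 0 0;.1 0 0 0 0' >/dev/null; python3 f.py
```

```text
F jig [ 0.  -4.9] Fz 4.9 tcp corner mm [-27.24 -45.53] z 0.1087 Mz 0.05 yaw -23.36 t 9.53
F jig [-0.5 -4.4] Fz 5.4 tcp corner mm [-27.25 -45.03] z 0.1087 Mz -0.04 yaw -23.37 t 9.78
```

It is still sliding, with only friction felt. I'll ease z a touch and continue.

```bash
python3 -m jog '.1 .0005 0 -.0002 0;.1 0 0 0 0;.1 0 0 0 0' >/dev/null; python3 f.py; python3 -m jog '.1 .0005 0 0 0;.1 0 0 0 0;.1 0 0 0 0' >/dev/null; python3 f.py; python3 -m jog '.1 .0005 0 0 0;.1 0 0 0 0;.1 0 0 0 0' >/dev/null; python3 f.py
```

```text
F jig [ 0.  -3.4] Fz 3.6 tcp corner mm [-27.34 -44.3 ] z 0.1087 Mz -0.03 yaw -23.36 t 10.03
F jig [ 0.  -3.5] Fz 3.6 tcp corner mm [-27.38 -43.89] z 0.1087 Mz -0.03 yaw -23.36 t 10.28
F jig [ 0.5 -3.8] Fz 3.3 tcp corner mm [-27.41 -43.42] z 0.1087 Mz -0.02 yaw -23.36 t 10.53
```

```bash
python3 look.py w3; python3 - <<'E'
import cv2
a=cv2.imread("pics/w3.png")[90:270,200:360]
cv2.imwrite("pics/w3c.png",cv2.resize(a,None,fx=3.3,fy=3.3,interpolation=cv2.INTER_CUBIC))
E
```

```text
[ 0.5815 -0.2264  0.1087] [[0.397, 0.918, -0.0], [0.918, -0.397, 0.0], [0.0, -0.0, -1.0]] 10.5333 [-0.453  0.361  1.588  0.     1.193 -0.046]
```

View pics/w3c.png

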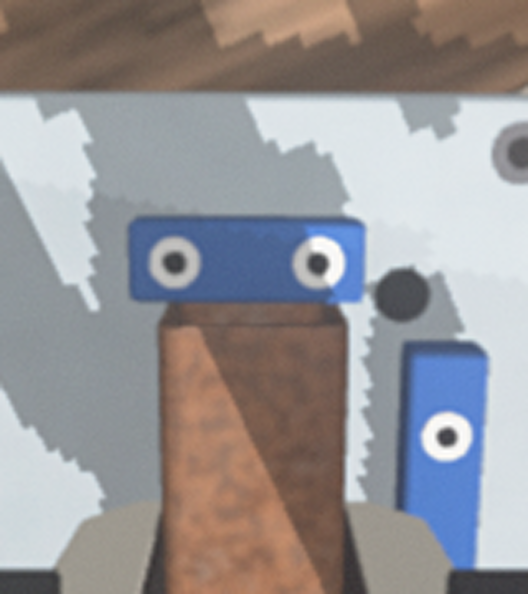

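The crop shows the tube's end just short of, or at, the short rail. The end's top edge is at crop row ~323 and the rail's near top edge at ~301. I'll compute both, and the side gap too.

```bash
python3 - <<'E'
from h import *
c=np.load("w3.npz");T=c["T"];f=lambda a:np.array([200,90])+(np.array(a)+.5)/3.3-.5
a=-.408;Rm=np.array([[np.cos(a),-np.sin(a)],[np.sin(a),np.cos(a)]])
g=lambda u,z:np.round(1e3*(w(f(u),z,c,T)[:,:2]-[.6239,-.1974])@Rm,1).tolist()
print("tube end top",g([(162,324),(347,320)],.04),"rail front top",g([(135,300),(360,300)],.022),"long rail inner top",g([(405,350),(400,500)],.022),"tube side",g([(347,450),(162,450)],.04))
E
```

```text
tube end top [[-41.0, 0.3], [-13.0, 0.9]] rail front top [[-47.1, 1.2], [-9.2, 1.1]] long rail inner top [[-1.3, -7.4], [-1.2, -34.5]] tube side [[-12.5, -19.7], [-41.4, -19.7]]
```

About 0.5 mm is left in y and about 11 mm in x. I'll creep y in until the force rises.

```bash
python3 -m jog '.1 .0005 0 0 0;.1 0 0 0 0;.1 0 0 0 0' >/dev/null; python3 f.py; python3 -m jog '.1 .0005 0 0 0;.1 0 0 0 0;.1 0 0 0 0' >/dev/null; python3 f.py
```

```text
F jig [-0.6 -3.3] Fz 3.0 tcp corner mm [-27.41 -42.93] z 0.1087 Mz 0.03 yaw -23.36 t 10.83
F jig [ 0.  -6.1] Fz 3.3 tcp corner mm [-27.41 -42.74] z 0.1087 Mz 0.0 yaw -23.36 t 11.08
```

```bash
python3 -m jog '.1 .0004 0 0 0;.1 0 0 0 0;.1 0 0 0 0' >/dev/null; python3 f.py
```

```text
F jig [-1.1 -6.7] Fz 3.5 tcp corner mm [-27.42 -42.67] z 0.1087 Mz 0.03 yaw -23.37 t 11.33
```

End contact: the TCP stops at y≈-42.7 while the force rises. Next is the slide toward the long rail (tool +y).

```bash
python3 -m jog '.1 0 .002 0 0;.1 0 .002 0 0;.1 0 .002 0 0;.1 0 .0015 0 0;.1 0 0 0 0;.1 0 0 0 0' >/dev/null; python3 f.py; python3 -m jog '.1 0 .001 0 0;.1 0 0 0 0;.1 0 0 0 0' >/dev/null; python3 f.py;python3 -m jog '.1 0 .0007 0 0;.1 0 0 0 0;.1 0 0 0 0' >/dev/null; python3 f.py
```

```text
F jig [-15.   -6.9] Fz 15.7 tcp corner mm [-22.14 -42.7 ] z 0.1087 Mz 0.14 yaw -23.36 t 11.83
F jig [-15.6  -6.8] Fz 17.8 tcp corner mm [-21.28 -42.66] z 0.1087 Mz 0.15 yaw -23.35 t 12.08
F jig [-16.   -7.2] Fz 17.7 tcp corner mm [-20.67 -42.7 ] z 0.1087 Mz 0.17 yaw -23.35 t 12.33
```

The normal force on the plate has grown to about 18 N, so I'll ease z.

```bash
python3 -m jog '.1 0 0 -.0006 0;.1 0 0 0 0;.1 0 0 0 0' >/dev/null; python3 f.py; python3 -m jog '.1 0 .0007 -.0003 0;.1 0 0 0 0;.1 0 0 0 0' >/dev/null; python3 f.py;python3 -m jog '.1 0 .0007 0 0;.1 0 0 0 0;.1 0 0 0 0' >/dev/null; python3 f.py
```

```text
F jig [-11.6  -7.4] Fz 11.7 tcp corner mm [-20.41 -42.71] z 0.1087 Mz 0.17 yaw -23.35 t 12.58
F jig [-10.   -7.1] Fz 9.0 tcp corner mm [-19.67 -42.73] z 0.1087 Mz 0.14 yaw -23.35 t 12.83
F jig [-11.  -7.] Fz 9.5 tcp corner mm [-19.06 -42.69] z 0.1088 Mz 0.22 yaw -23.35 t 13.08
```

```bash
python3 -m jog '.1 0 .0007 -.0005 0;.1 0 0 0 0;.1 0 0 0 0' >/dev/null; python3 f.py; python3 -m jog '.1 0 .0007 0 0;.1 0 0 0 0;.1 0 0 0 0' >/dev/null; python3 f.py;python3 -m jog '.1 0 .0006 0 0;.1 0 0 0 0;.1 0 0 0 0' >/dev/null; python3 f.py
```

```text
F jig [-7.4 -6.6] Fz 4.5 tcp corner mm [-18.18 -42.67] z 0.1087 Mz 0.15 yaw -23.36 t 13.33
F jig [-8.7 -7. ] Fz 5.3 tcp corner mm [-17.61 -42.68] z 0.1087 Mz 0.18 yaw -23.36 t 13.58
F jig [-8.1 -7.1] Fz 4.6 tcp corner mm [-17.   -42.68] z 0.1088 Mz 0.17 yaw -23.35 t 13.83
```

```bash
python3 -m jog '.1 0 .0006 0 0;.1 0 0 0 0;.1 0 0 0 0' >/dev/null; python3 f.py; python3 -m jog '.1 0 .0006 0 0;.1 0 0 0 0;.1 0 0 0 0' >/dev/null; python3 f.py
```

```text
F jig [-8.2 -7.2] Fz 5.1 tcp corner mm [-16.41 -42.69] z 0.1088 Mz 0.19 yaw -23.36 t 14.08
F jig [-8.8 -6.2] Fz 4.4 tcp corner mm [-15.8  -42.68] z 0.1088 Mz 0.19 yaw -23.35 t 14.33
```

```bash
python3 -m jog '.1 0 .0005 0 0;.1 0 0 0 0;.1 0 0 0 0' >/dev/null; python3 f.py; python3 -m jog '.1 0 .0005 0 0;.1 0 0 0 0;.1 0 0 0 0' >/dev/null; python3 f.py
```

```text
F jig [-8.6 -6. ] Fz 5.9 tcp corner mm [-15.47 -42.67] z 0.1087 Mz 0.15 yaw -23.35 t 14.58
F jig [-11.8  -6.5] Fz 8.4 tcp corner mm [-15.33 -42.68] z 0.1088 Mz 0.17 yaw -23.35 t 14.83
```

```bash
python3 -m jog '.1 0 .0005 0 0;.1 0 0 0 0;.1 0 0 0 0' >/dev/null; python3 f.py; python3 -m jog '.1 0 .0005 0 0;.1 0 0 0 0;.1 0 0 0 0' >/dev/null; python3 f.py
```

```text
F jig [-13.2  -6.9] Fz 9.4 tcp corner mm [-15.21 -42.69] z 0.1088 Mz 0.19 yaw -23.35 t 15.08
F jig [-16.6  -7. ] Fz 12.7 tcp corner mm [-15.1  -42.69] z 0.1088 Mz 0.15 yaw -23.35 t 15.33
```

Contact on the long rail too, as the TCP stalls at x≈-15.2. I'll ease z and add push toward the short rail.

```bash
python3 -m jog '.1 0 0 -.0005 0;.1 0 0 0 0;.1 0 0 0 0' >/dev/null; python3 f.py; python3 -m jog '.1 .0008 0 0 0;.1 0 0 0 0;.1 0 0 0 0' >/dev/null; python3 f.py; python3 -m jog '.1 .0008 0 0 0;.1 0 0 0 0;.1 0 0 0 0' >/dev/null; python3 f.py
```

```text
F jig [-14.4  -6.5] Fz 7.8 tcp corner mm [-15.09 -42.7 ] z 0.1088 Mz 0.13 yaw -23.35 t 15.58
F jig [-14.  -10.1] Fz 8.3 tcp corner mm [-15.1  -42.54] z 0.1088 Mz 0.23 yaw -23.37 t 15.83
F jig [-13.7 -13.4] Fz 8.3 tcp corner mm [-15.09 -42.43] z 0.1088 Mz 0.16 yaw -23.38 t 16.08
```

```bash
python3 -m jog '.1 .0008 0 -.0003 0;.1 0 0 0 0;.1 0 0 0 0' >/dev/null; python3 f.py; python3 -m jog '.1 .0007 .0005 -.0002 0;.1 0 0 0 0;.1 0 0 0 0;.1 0 0 0 0;.1 0 0 0 0' >/dev/null; python3 f.py; python3 look.py w4; python3 - <<'E'
import cv2
a=cv2.imread("pics/w4.png")[90:270,200:360]
cv2.imwrite("pics/w4c.png",cv2.resize(a,None,fx=3.3,fy=3.3,interpolation=cv2.INTER_CUBIC))
E
```

```text
F jig [-13.1 -16.4] Fz 6.1 tcp corner mm [-15.11 -42.29] z 0.1088 Mz 0.22 yaw -23.39 t 16.33
F jig [-14.5 -18. ] Fz 6.6 tcp corner mm [-14.97 -42.21] z 0.1089 Mz 0.26 yaw -23.4 t 16.75
[ 0.5934 -0.2302  0.1089] [[0.397, 0.918, -0.012], [0.918, -0.397, -0.0], [-0.005, -0.01, -1.0]] 16.75 [-0.448  0.398  1.54  -0.006  1.214 -0.038]
```

View pics/w4c.png

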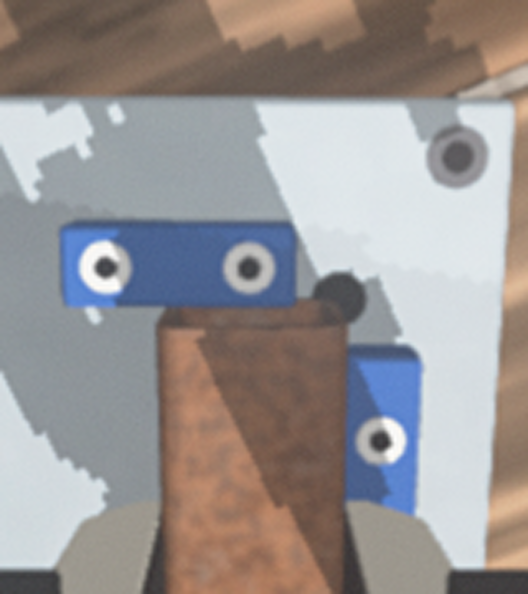

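The crop shows the tube's right side flush with the long rail (col ~347) and its end against the short rail (row ~305). I'll add a little more push on the long rail, let it settle and check it is steady.

```bash
python3 -m jog '.1 0 .0007 -.0002 0;.1 0 0 0 0;.1 0 0 0 0' >/dev/null; python3 f.py; python3 -m jog '.1 0 .0005 0 0;.1 0 0 0 0;.1 0 0 0 0;.1 0 0 0 0;.1 0 0 0 0;.1 0 0 0 0' >/dev/null; python3 f.py; python3 -m jog '.1 0 0 0 0;.1 0 0 0 0;.1 0 0 0 0;.1 0 0 0 0;.1 0 0 0 0;.1 0 0 0 0;.1 0 0 0 0'; python3 f.py
```

```text
F jig [-18.  -18.6] Fz 9.0 tcp corner mm [-14.84 -42.2 ] z 0.1089 Mz 0.26 yaw -23.4 t 17.05
F jig [-20.7 -19.2] Fz 10.8 tcp corner mm [-14.72 -42.18] z 0.1089 Mz 0.25 yaw -23.4 t 17.55
t: 18.13
tool_pos: [0.5937, -0.2303, 0.1089]
orientation: [-2.619, -1.72, 0.018]
force: [-26.1, -9.0, 10.7]
opening: 0.0297
gripper_force: 60.0
F jig [-20.4 -18.7] Fz 10.7 tcp corner mm [-14.71 -42.17] z 0.1089 Mz 0.21 yaw -23.4 t 18.13
```

The push is steady at about 20 N and 19 N, with the tube seated against both rails and held. I'm handing it in.

```bash
python3 -c "
from plant import robot
print(robot.close_job())"
```

```text
the job is handed in; nothing more can be done
None
```

I handed the job in with the tube seated in the jig's corner and still gripped, pushing about 20 N toward the long rail and 19 N toward the short rail at the wrist (plate friction takes part of that); no verdict came back.

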